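# Gauge a bench press: blade home to the hidden back stop

## Task

Draw the flat steel gauge out of its wooden rack by the blade, lay it flat on the bench without dropping it and let go, then take it again by its handle. Slide the blade flat along the bed into the press's slot until you feel that it has pressed the soft back stop fully home and gone solid, without ramming it, and let go. Then press the treadle fully down to its stop and let it come back up, leaving the gauge lying with the back stop pressed home and the rest of the bench undisturbed.

Things in the scene. Friction and masses are not known exactly. Their poses are not given: they have to be found in the camera images.
- gauge_center (a point): Centre of the loose gauge (190 long, 28 high, about 0.19 kg), 14 mm above its underside. x points to the blade's tip, z up. Steel blade 110 x 30 wide x 6 thick from x = -15 to +95 mm; dark wooden handle 80 x 26 wide x 28 high from -95 to -15; undersides flush. Balances at x = +21 mm. Starts level in the rack, underside 20 mm up, only the last 77 mm of blade sticking out.
- gauge_tip (a point): Middle of the end edge of the gauge's blade, 95 mm ahead of the gauge's centre, 3 mm above its underside; axes as the gauge's.
- rack: Fixed wooden sleeve 120 long (x) x 90 wide x 63 mm high; it covers the gauge's handle. Origin on the bench at its centre; open mouth faces its own -x, 60 mm from the origin. Pocket 36 mm wide, floor 20 and roof 53 mm above the bench. Its floor juts out 15 mm past the mouth under the blade. The gauge comes out only straight along the rack's -x.
- press: Fixed bench press, origin on the bench under the middle of its slot's mouth; the blade enters along +x. Bed top 30 mm up, 90 mm wide, reaching 45 mm out in front of the mouth as an apron. Slot 35 wide, 9 mm high (z 30 to 39); flared guides 9 mm high in the 20 mm before the mouth. Frame above: front at x = 0, 110 mm high, punch on top to 145; the punch follows the treadle and stops 2 mm above the blade.
- backstop (a joint): How far the back stop is pressed back, in m: 0 free, 0.006 fully home. It is a steel tongue 12 wide, 7 mm high between two fixed shoulders, at the far end of the slot, out of sight. Its free face is set anywhere from 48 to 62 mm behind the mouth (not told: feel for it). It first gives 6 mm against a very soft spring (under 0.3 N), then is solid. Left there, the blade's own friction keeps it pressed home.
- treadle_pad (a point): Where to press: middle of the top of the ribbed front part of the steel treadle (110 x 56 x 8 mm) on the press's -y side. Free, it slopes up to the front at 0.30 rad and this point is 48 mm above the bench; it moves down 23 mm. Hinge 82 mm behind it, 105 mm beside the slot, 18 mm up. Pressing takes about 4 N at first, 11 N at the stop.
- treadle (a joint): Angle of the treadle in rad: 0 up (sprung back), 0.28 down on its stop.
Not all that is in view belongs to the job. Of the things that look like the part that bears gauge_center, the largest one is meant.

How it is judged:
By the outcome, as a careful person would: the job done as asked, in the order asked, and still so for the second after the job is handed in, with the robot touching nothing.
It also fails if it takes over 70 s, if anything falls off the work surface, if the arm or the gripper's body presses on something with over 40 N, if the wrist force passes 120 N, or if a joint passes its speed limit or range.

## Robot

A 6-joint arm with a two-finger parallel gripper is mounted at the origin on the work surface. World frame = base frame: x ahead of the robot, y to its left, z up, the work surface at z = 0. Lengths are in m, angles in rad, forces in N, time in s.
With the tool pointing down it reaches from about 0.35 to 1 m from the base axis. Payload 7.1 kg.
Tool frame: the origin (TCP) lies midway between the tips of the shut fingers; the grasp point (between the pads) lies 19 mm behind it; z points along the fingers, x is the direction in which the jaws open and shut, and the axes are right-handed (so a half turn about z gives the same grasp; the last joint's range is limited). The gripper opens to 85 mm and grips with 20 to 120 N. Pads are 22 mm wide; open, the fingers measure 114 mm over their backs; the gripper's body (76 mm by 85 mm) begins 54 mm behind the grasp point. The pads swing forward as they close: fully open they stand 13 mm farther back than shut.
Start: joints at [-1.313, 0.423, 1.63, -0, 1.089, -0.019], TCP at [0.171, -0.601, 0.231] pointing down, gripper open.
Joint ranges: [-3, 3], [-0.9, 2.11], [0.09, 2.58], [-1.31, 4.45], [0.11, 2.69], [-2.54, 2.54]. Speed limits (rad/s): [2.39, 2.39, 3.01, 3.14, 3.14, 3.14].

## Interface

Orientations are given as a unit quaternion [x, y, z, w].
In Python, from rig import * gives the robot as it stands.
- The arm moves only by the shell command python3 -m inch 'ROWS' [FORCE]. ROWS is JSON, a list of rows, each an object with "dr": the turn, a rotation vector about the world's x, y, z each as a share of pi rad, from -1 to 1, a list of three; "dp": the shift along the world's x, y, z each as a share of 0.8 m, from -1 to 1, a list of three; "grip": the finger opening in mm, from 0 to 85.4. In form: [{"dr": [wx, wy, wz], "dp": [dx, dy, dz], "grip": grip}, ...]. A call has 1 to 5 rows; each row shifts and turns the commanded pose from where the row before left it; what a row does not reach is not made up. A row lasts 1/8 s, in which the tool goes at most 62.5 mm and 10.7 degrees, less where a joint would pass 70% of its speed; a pose out of reach is approached as far as the arm can. A call with a number of a shift or a turn outside -1 to 1 is refused whole. A call with a gripper value outside its range is refused whole. The fingers move at their own pace and stop on an object; FORCE is the grip in N (left out, the last holds). Time passes only in rows, so rows that do not move let the fingers close. It gives the time, the measured TCP pose, the force and the opening at its end, in the units of the state.
- read_state(): the state, without advancing time (a new reading comes with each control period).
- read_camera(name): name is "side" or "top"; returns the picture (400x640x3 uint8, red, green, blue); there is no depth.
- camera_model(name): a dict with "fx", "fy", "cx", "cy" (pixels), "R" (3x3) and "t" (3): a world point X has camera coordinates R X + t. Camera axes: x right, y down, z forward; pixel columns grow to the right and rows downward; lengths in m; the calibration is good to about 2 mm. A picture is of the moment at which its call begins. camera_model takes no time and is no camera call.
- hand_in(): hands the job in, once; it reports no verdict.
Trained networks look in the newest picture that a camera, given by its name, has taken for a name from the list of things; names that differ only in an ending like _2 or _b are one class to them, and where a whole thing is asked for, a point or a joint stands for the part that bears it (a point fixed in the world has none). Each returns a list of dicts, best first, with "p" (0 to 1); they miss things now and then, are a little off and sometimes report something else, mostly with a low value. They report only what shows in the picture. A call takes as long as a camera call. They do not tell look-alikes from the thing itself.
- regions_of(camera, target): "pixels" (400x640 bool, what is visible of it).
- landmark_of(camera, target): "xyz" ([x, y, z] in m, in the coordinates of the camera as it stood for that picture, good to about 4 mm: a listed point, or the origin of a listed thing).
The state is a dict: "t": time; "qpos": joint angles; "joint_velocities": joint speeds; "joint_efforts": joint torques, N m; "tcp_pos": TCP position; "ee_rot": TCP orientation; "ft_force": force on the tool from outside, world axes, zero at the start; "wrist_torque": the same for the moment, N m; "gripper_width": finger opening in m.
Only numpy, scipy, OpenCV 4.12 (cv2) and the standard library are available. Lean on these libraries where they do the work, as an engineer would, in place of code of your own. Each camera call takes 0.05 s, during which the arm holds its last target. There are 200 camera calls.

## Working session

There is one attempt and no reset: what is moved stays moved. The work goes in short steps, Python scripts to look and compute and a shell command to move; the robot and the scene stay as the last step left them, time stands still between calls to the robot, and variables do not carry over. Pictures are saved under pics/ and viewed, on a budget of 10 in all, crops included, one or two more only if the job needs it, and the job is handed in when it is done.

```bash
ls; mkdir -p pics; cat > h.py <<'E'
from rig import *
import numpy as np, cv2
from scipy.spatial.transform import Rotation as Ro
def snap(n,f,crop=None,s=1):
    im=read_camera(n)
    if crop: im=im[crop[1]:crop[3],crop[0]:crop[2]]
    im=cv2.resize(im,None,fx=s,fy=s,interpolation=cv2.INTER_CUBIC)
    cv2.imwrite('pics/'+f,im[:,:,::-1])
def proj(n,X):
    m=camera_model(n);c=np.array(m['R'])@np.array(X)+np.array(m['t'])
    return np.array([m['fx']*c[0]/c[2]+m['cx'],m['fy']*c[1]/c[2]+m['cy']])
def ray(n,uv,z):
    m=camera_model(n);R=np.array(m['R']);t=np.array(m['t'])
    d=R.T@np.array([(uv[0]-m['cx'])/m['fx'],(uv[1]-m['cy'])/m['fy'],1]);o=-R.T@t
    return o+d*(z-o[2])/d[2]
def lm(n,tg):
    m=camera_model(n);R=np.array(m['R']);t=np.array(m['t'])
    return [(round(d['p'],2),np.round(R.T@(np.array(d['xyz'])-t),4),np.round(proj(n,R.T@(np.array(d['xyz'])-t)))) for d in landmark_of(n,tg)]
def st():
    s=read_state();print('t',round(s['t'],2),'tcp',np.round(s['tcp_pos'],4),'rot',np.round(s['ee_rot'],3),'F',np.round(s['ft_force'],1),'w',round(s['gripper_width']*1000,1),'q',np.round(s['qpos'],2))
E
python3 - <<'E'
from h import *
st()
a=read_camera('side');b=read_camera('top')
cv2.imwrite('pics/a.png',a[:,:,::-1]);cv2.imwrite('pics/b.png',b[:,:,::-1])
for n in('top','side'):
    m=camera_model(n);print(n,'cam pos',np.round(-np.array(m['R']).T@np.array(m['t']),3))
    for g in('gauge_center','gauge_tip','rack','press','treadle_pad'):
        for x in lm(n,g):print(g,*x)
E
```

```text
pics
t 0.0 tcp [ 0.1707 -0.6007  0.2305] rot [ 0.798 -0.603 -0.001 -0.   ] F [ 0.2  0.2 -1. ] w 85.2 q [-1.31  0.42  1.63 -0.    1.09 -0.02]
top cam pos [ 0.351 -0.131  1.494]
gauge_center 0.65 [ 0.537  -0.276   0.0332] [356. 174.]
gauge_center 0.61 [ 0.2971 -0.5572  0.0078] [443. 248.]
gauge_center 0.52 [0.3037 0.1469 0.0141] [225. 248.]
gauge_tip 0.8 [ 0.3597  0.201  -0.0009] [209. 230.]
rack 0.63 [ 5.417e-01 -3.224e-01 -4.000e-04] [369. 174.]
press 0.71 [0.4811 0.1866 0.    ] [214. 193.]
treadle_pad 0.85 [0.5761 0.1461 0.0508] [223. 161.]
side cam pos [ 0.643 -1.147  1.131]
gauge_center 0.62 [ 0.538  -0.2747  0.0326] [337. 252.]
gauge_center 0.62 [ 0.2945 -0.5563  0.0067] [233. 326.]
gauge_center 0.5 [0.3069 0.1493 0.0133] [293. 160.]
gauge_tip 0.91 [ 0.3659 -0.5548  0.0052] [258. 329.]
gauge_tip 0.74 [0.4822 0.1919 0.0019] [340. 160.]
gauge_tip 0.56 [ 0.523  -0.1859  0.0207] [336. 232.]
gauge_tip 0.46 [0.3579 0.2086 0.0017] [309. 154.]
rack 0.55 [ 0.5409 -0.3154  0.0017] [335. 269.]
treadle_pad 0.7 [0.5804 0.148  0.0486] [366. 161.]
```

View pics/a.png

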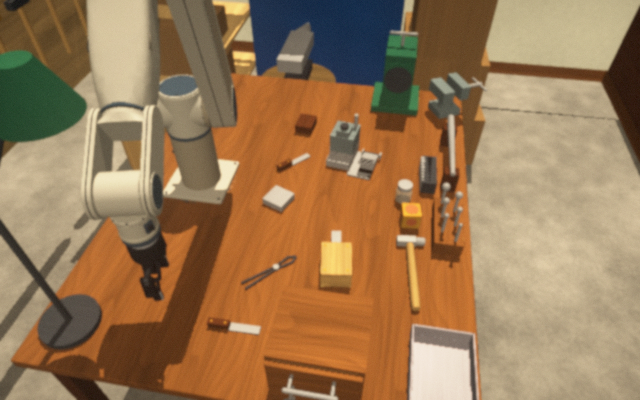

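View pics/b.png

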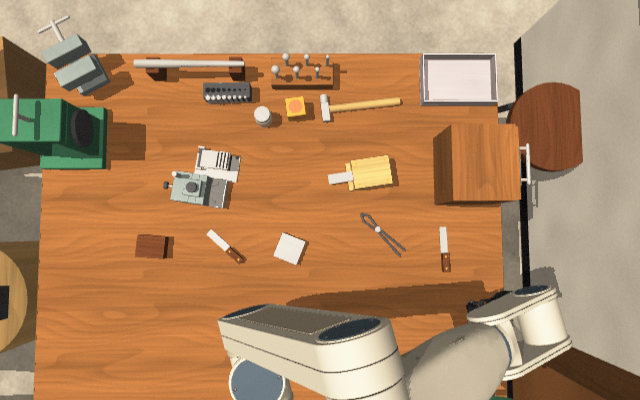

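The first pictures show these things:
- Top view: rack at about (369,174) with a blade sticking out left to (330,180), press at about (200,188) with its apron to the right, and treadle at about (218,162).
- Gauge look-alikes, as top-view pixels: the blade in the rack (345,178), a knife (225,246) and a knife (444,248).
- The one in the rack fits the description: it is the largest and is half covered by the rack.

I'll check that choice in a close crop.

```bash
python3 - <<'E'
from h import *
a=read_camera('top');b=read_camera('side')
f=lambda im,x0,y0,w,h,s:cv2.resize(im[y0:y0+h,x0:x0+w],None,fx=s,fy=s,interpolation=cv2.INTER_CUBIC)
t=np.hstack([f(a,320,145,80,55,5),f(a,160,140,80,55,5)])
u=np.hstack([f(b,305,220,80,60,5),f(b,315,120,80,60,5)])
cv2.imwrite('pics/c.png',np.vstack([t,u])[:,:,::-1])
for n in('top','side'):
    for g in('gauge_center','rack','press'):
        for r in regions_of(n,g):
            px=r['pixels'].astype(np.uint8)
            ys,xs=np.nonzero(px); box=cv2.minAreaRect(np.c_[xs,ys].astype(np.float32))
            print(n,g,round(r['p'],2),len(xs),np.round(np.ravel(cv2.boxPoints(box))))
E
```

```text
top gauge_center 0.87 328 [438. 226. 446. 226. 449. 271. 442. 271.]
top gauge_center 0.71 344 [205. 234. 211. 228. 245. 258. 239. 264.]
top gauge_center 0.62 237 [327. 173. 352. 170. 353. 180. 328. 183.]
top rack 0.71 1262 [344. 161. 388. 154. 393. 183. 349. 191.]
top press 0.93 2816 [160. 196. 174. 139. 242. 156. 228. 213.]
top press 0.68 253 [327. 173. 353. 170. 354. 180. 328. 183.]
side gauge_center 0.76 202 [275. 166. 306. 150. 310. 157. 279. 173.]
side gauge_center 0.59 472 [207. 326. 209. 316. 260. 326. 258. 336.]
side gauge_center 0.46 109 [332. 231. 341. 231. 341. 242. 332. 242.]
side rack 0.98 1368 [320. 242. 351. 242. 351. 287. 320. 287.]
side press 0.57 1863 [318. 161. 342. 108. 392. 131. 369. 184.]
```

View pics/c.png

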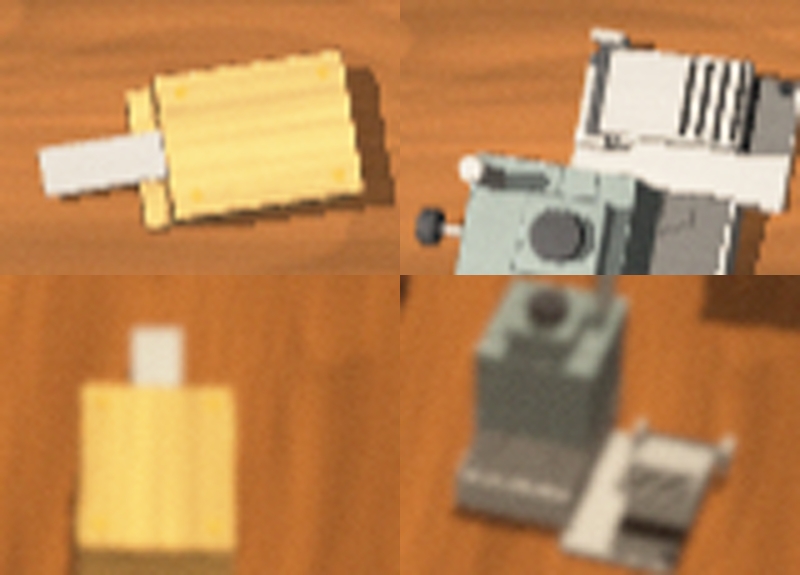

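The gauge is confirmed as the steel blade in the yellow rack. In the crop the rack roof corners are at (155,77), (338,52), (360,190) and (175,222), and the blade tip corners at (38,150) and (46,197). The press apron faces right (world -y). Next I compute the poses and overlay a guessed press model.

```bash
python3 - <<'E'
from h import *
c=[(155,77),(338,52),(360,190),(175,222)]
P=np.array([ray('top',(320+u/5,145+v/5),.063) for u,v in c]);print('roof',P.round(4).tolist(),'ctr',P.mean(0))
ax=(P[1]+P[2]-P[0]-P[3])/2;print('len',np.linalg.norm(ax),'yaw of rack x',np.arctan2(ax[1],ax[0]))
ay=(P[0]+P[1]-P[2]-P[3])/2;print('wid',np.linalg.norm(ay),'yaw',np.arctan2(ay[1],ay[0])-np.pi/2)
T=np.array([ray('top',(320+u/5,145+v/5),.026) for u,v in[(38,150),(46,197)]]);print('tip',T.round(4).tolist(),T.mean(0))
B=np.array([ray('top',(320+u/5,145+v/5),.026) for u,v in[(160,130),(167,178)]]);print('base',B.mean(0), 'blade yaw',np.arctan2(*(T.mean(0)-B.mean(0))[1::-1]))
im=read_camera('top');x0,y0,w,h,s=155,140,95,75,8
o=cv2.resize(im[y0:y0+h,x0:x0+w],None,fx=s,fy=s,interpolation=cv2.INTER_CUBIC).copy()
yaw=np.arctan2(.993,.113);R=Ro.from_euler('z',yaw).as_matrix();org=np.array([.481,.167,0])
def L(pts,col):
    q=[((proj('top',org+R@np.array(p))-[x0,y0]+.5)*s).astype(int) for p in pts]
    cv2.polylines(o,[np.array(q)],True,col,1)
L([(-.045,-.045,.03),(0,-.045,.03),(0,.045,.03),(-.045,.045,.03)],(255,0,0))
L([(0,-.045,.11),(.07,-.045,.11),(.07,.045,.11),(0,.045,.11)],(0,0,255))
cv2.imwrite('pics/d.png',o[:,:,::-1])
E
```

```text
roof [[0.5761, -0.2568, 0.063], [0.5916, -0.3724, 0.063], [0.5041, -0.3848, 0.063], [0.4844, -0.2684, 0.063]] ctr [ 0.5390395  -0.32060248  0.063     ]
len 0.11734079920059706 yaw of rack x -1.420646126943119
wid 0.09035551032389123 yaw -1.4382252786033876
tip [[0.5348, -0.1842, 0.026], [0.5044, -0.1891, 0.026]] [ 0.51960513 -0.18666833  0.026     ]
base [ 0.53190101 -0.26501173  0.026     ] blade yaw 1.7264749356403681
```

View pics/d.png

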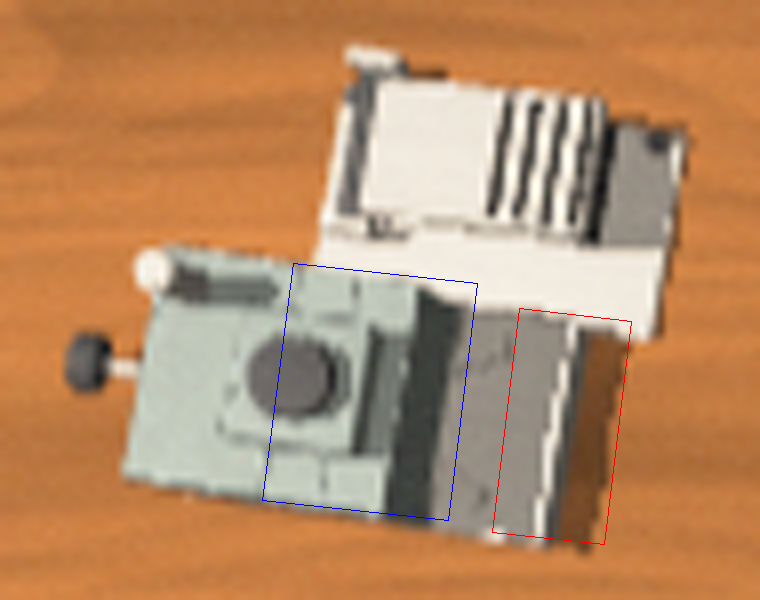

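The press's frame-top front edge runs from (418,290) to (388,515), and the apron's outer edge from about (575,325) to (540,545). Its yaw is about 8° off world y. I fit the pose from these edges.

```bash
python3 - <<'E'
from h import *
w=lambda u,v,z:ray('top',(155+u/8-.5,140+v/8-.5),z)
F=[w(418,290,.11),w(388,517,.11)];B=[w(158,245,.11),w(125,475,.11)]
A=[w(x,y,.03) for x,y in((462,312),(580,325),(545,545),(433,533))]
G=[w(560,325,.03),w(535,545,.03)]
for n,e in(('frame',F),('back',B),('apron',(A[1],A[2])),('inner white',G)):
    m=(e[0]+e[1])/2;d=e[0]-e[1];print(n,m.round(4),'len',np.linalg.norm(d).round(4),'yaw',np.degrees(np.arctan2(d[1],d[0])+np.pi/2).round(2))
d=F[1]-B[1];print('side yaw',np.degrees(np.arctan2(d[1],d[0])).round(2)+180)
# treadle ribbed pad
print('ribs',[w(u,v,.048).round(4).tolist() for u,v in((500,95),(600,100),(590,235),(490,215))])
for n in('top','side'):
  if n=='side': read_camera(n)
  else: read_camera(n)
  for g in('press','treadle_pad','treadle','backstop'):
    for x in lm(n,g):print(n,g,*x)
E
```

```text
frame [0.4805 0.1895 0.11  ] len 0.0865 yaw 83.2
back [0.4975 0.2881 0.11  ] len 0.0878 yaw 82.87
apron [0.4751 0.1444 0.03  ] len 0.089 yaw 81.51
inner white [0.4752 0.1504 0.03  ] len 0.0885 yaw 84.08
side yaw 80.63
ribs [[0.6089, 0.167, 0.048], [0.6068, 0.1274, 0.048], [0.5529, 0.1309, 0.048], [0.561, 0.1705, 0.048]]
top press 0.97 [0.4832 0.1873 0.0007] [213. 192.]
top treadle_pad 0.84 [0.5789 0.1478 0.0483] [223. 161.]Traceback (most recent call last):
  File "<stdin>", line 15, in <module>
  File "h.py", line 18, in lm
    return [(round(d['p'],2),np.round(R.T@(np.array(d['xyz'])-t),4),np.round(proj(n,R.T@(np.array(d['xyz'])-t)))) for d in landmark_of(n,tg)]
                                                                                                                           ~~~~~~~~~~~^^^^^^
ValueError: it knows: gauge_center, gauge_tip, press, rack, treadle_pad
```

Poses from the fits:
- **Gauge:** heading about 98.3°, blade grasp point (0.5255, -0.2272).
- **Press:** origin about (0.481, 0.188), slot heading about 82°.

I move above the blade, with the jaw axis at 8.3°.

```bash
python3 -m inch '[{"dr":[0,0,0.046],"dp":[0.0444,0.0467,0],"grip":85},{"dr":[0,0,0.046],"dp":[0.0444,0.0467,0],"grip":85},{"dr":[0,0,0.046],"dp":[0.0444,0.0467,0],"grip":85},{"dr":[0,0,0.046],"dp":[0.0444,0.0467,0],"grip":85},{"dr":[0,0,0.046],"dp":[0.0444,0.0467,0],"grip":85}]' 80
python3 -m inch '[{"dr":[0,0,0.046],"dp":[0.0444,0.0467,0],"grip":85},{"dr":[0,0,0.046],"dp":[0.0444,0.0467,0],"grip":85},{"dr":[0,0,0.046],"dp":[0.0444,0.0467,0],"grip":85},{"dr":[0,0,0.046],"dp":[0.0444,0.0467,-0.05],"grip":85},{"dr":[0,0,0.044],"dp":[0.0444,0.0467,-0.05],"grip":85}]'
cat > d.py <<'E'
from h import *
import sys
v=[float(a) for a in sys.argv[1:]]  # target x y z jawyaw(deg)
st();s=read_state();x=Ro.from_quat(s['ee_rot']).as_matrix()
yaw=np.degrees(np.arctan2(x[1,0],x[0,0]))
print('jaw yaw',yaw.round(2),'zaxis',x[:,2].round(4))
if v: print('dp shares',((np.array(v[:3])-s['tcp_pos'])/.8).round(4),'dr z',round((v[3]-yaw)/180,4))
E
python3 d.py .5255 -.2272 .06 8.3
```

```text
t: 1.82
tcp_pos: [0.3495, -0.4132, 0.2315]
ee_rot: [0.96, -0.28, 0.0, 0.0]
ft_force: [0.0, -0.9, 0.6]
gripper_width: 0.0852
t: 2.45
tcp_pos: [0.5247, -0.2297, 0.1546]
ee_rot: [0.997, 0.075, 0.001, 0.001]
ft_force: [1.5, -1.4, 0.8]
gripper_width: 0.085
t 2.45 tcp [ 0.5247 -0.2297  0.1546] rot [0.997 0.075 0.001 0.001] F [ 1.5 -1.4  0.8] w 85.0 q [-0.43  0.45  1.8  -0.    0.89 -0.58]
jaw yaw 8.57 zaxis [ 0.0022 -0.0011 -1.    ]
dp shares [ 0.001   0.0032 -0.1182] dr z -0.0015
```

```bash
python3 -m inch '[{"dr":[0,0,0],"dp":[0,0,-0.055],"grip":85},{"dr":[0,0,0],"dp":[0,0,-0.055],"grip":85},{"dr":[0,0,0],"dp":[0,0,0],"grip":85},{"dr":[0,0,0],"dp":[0,0,0],"grip":85}]'
python3 d.py .5255 -.2272 .021 8.3
python3 - <<'E'
from h import *
a=read_camera('top');b=read_camera('side')
f=lambda im,x0,y0,w,h,s:cv2.resize(im[y0:y0+h,x0:x0+w],None,fx=s,fy=s,interpolation=cv2.INTER_CUBIC)
cv2.imwrite('pics/e.png',np.hstack([f(a,300,140,100,100,4),f(b,285,190,100,100,4)])[:,:,::-1])
E
```

```text
t: 2.95
tcp_pos: [0.5238, -0.2313, 0.0679]
ee_rot: [0.997, 0.072, 0.001, 0.0]
ft_force: [1.0, 0.6, 0.9]
gripper_width: 0.0852
t 2.95 tcp [ 0.5238 -0.2313  0.0679] rot [0.997 0.072 0.001 0.   ] F [1.  0.6 0.9] w 85.2 q [-0.44  0.58  1.84 -0.    0.72 -0.58]
jaw yaw 8.28 zaxis [ 1.3e-03 -6.0e-04 -1.0e+00]
dp shares [ 0.0021  0.0051 -0.0587] dr z 0.0001
```

View pics/e.png

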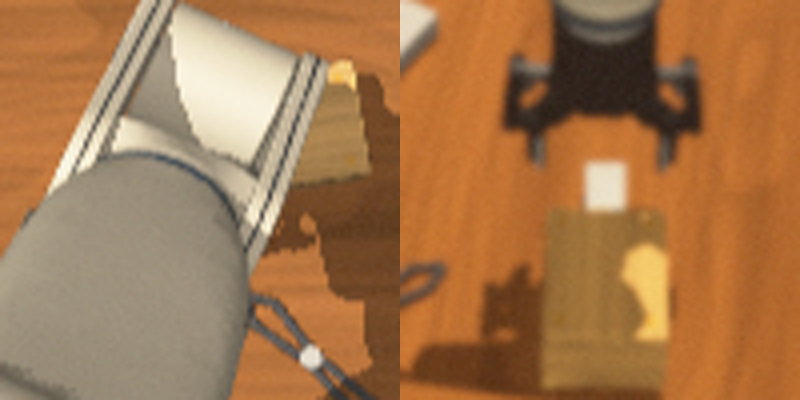

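In the side view the fingers (about 535 and 665) straddle the blade (about 606) symmetrically. I descend and close.

```bash
python3 -m inch '[{"dr":[0,0,0],"dp":[0.0021,0.0051,-0.025],"grip":85},{"dr":[0,0,0],"dp":[0,0,-0.025],"grip":70},{"dr":[0,0,0],"dp":[0,0,-0.0087],"grip":55},{"dr":[0,0,0],"dp":[0,0,0],"grip":45},{"dr":[0,0,0],"dp":[0,0,0],"grip":45}]'
python3 d.py .5255 -.2272 .021 8.3
```

```text
t: 3.68
tcp_pos: [0.5249, -0.2268, 0.0198]
ee_rot: [0.997, 0.072, 0.0, 0.0]
ft_force: [-0.1, 0.4, -0.0]
gripper_width: 0.045
t 3.67 tcp [ 0.5249 -0.2268  0.0198] rot [0.997 0.072 0.    0.   ] F [-0.1  0.4 -0. ] w 45.0 q [-0.43  0.66  1.84 -0.    0.64 -0.57]
jaw yaw 8.29 zaxis [ 2.e-04 -1.e-04 -1.e+00]
dp shares [ 0.0008 -0.0005  0.0015] dr z 0.0
```

```bash
python3 -m inch '[{"dr":[0,0,0],"dp":[0.0005,0,0.0015],"grip":38},{"dr":[0,0,0],"dp":[0,0,0],"grip":25},{"dr":[0,0,0],"dp":[0,0,0],"grip":20},{"dr":[0,0,0],"dp":[0,0,0],"grip":20}]' 90
python3 d.py .5255 -.2272 .021 8.3
```

```text
t: 4.18
tcp_pos: [0.5259, -0.2269, 0.0219]
ee_rot: [0.997, 0.072, 0.001, 0.0]
ft_force: [-0.3, 1.6, 5.5]
gripper_width: 0.0259
t 4.17 tcp [ 0.5259 -0.2269  0.0219] rot [0.997 0.072 0.001 0.   ] F [-0.3  1.6  5.5] w 25.9 q [-0.43  0.66  1.84  0.    0.64 -0.57]
jaw yaw 8.3 zaxis [ 1.6e-03 -7.0e-04 -1.0e+00]
dp shares [-0.0004 -0.0004 -0.0011] dr z 0.0
```

```bash
python3 -m inch '[{"dr":[0,0,0],"dp":[0,0,0],"grip":20}]'
python3 - <<'E'
from h import *
st();snap('side','f.png',(290,190,390,290),6)
E
```

```text
t: 4.3
tcp_pos: [0.5258, -0.2269, 0.0219]
ee_rot: [0.997, 0.072, 0.001, 0.0]
ft_force: [0.2, -0.6, 6.2]
gripper_width: 0.0261
t 4.3 tcp [ 0.5258 -0.2269  0.0219] rot [0.997 0.072 0.001 0.   ] F [ 0.2 -0.6  6.2] w 26.1 q [-0.43  0.66  1.84  0.    0.64 -0.57]
```

View pics/f.png

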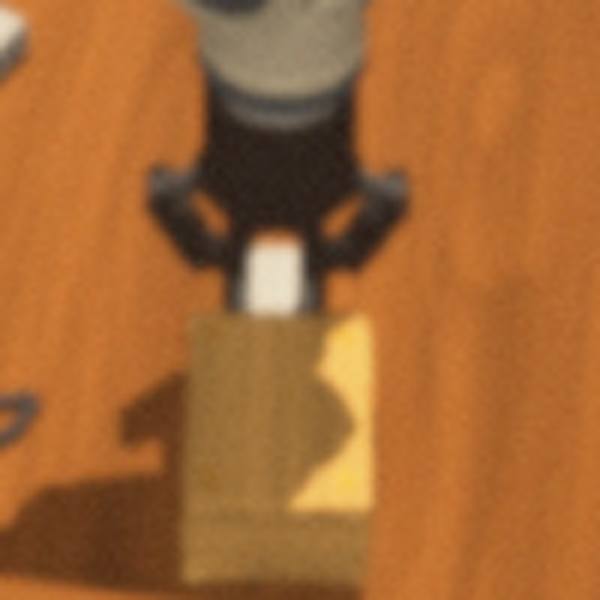

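The fingers hold the blade by their tips, but at 90 N they splay: the width reads 26 mm instead of 30, and the upward force is 6 N. I re-grip about 1.5 mm lower and more softly.

```bash
python3 -m inch '[{"dr":[0,0,0],"dp":[0,0,0],"grip":36},{"dr":[0,0,0],"dp":[0,0,-0.0018],"grip":36},{"dr":[0,0,0],"dp":[0,0,0],"grip":25},{"dr":[0,0,0],"dp":[0,0,0],"grip":20},{"dr":[0,0,0],"dp":[0,0,0],"grip":20}]' 40
python3 d.py .5255 -.2272 .021 8.3
```

```text
t: 4.97
tcp_pos: [0.525, -0.2267, 0.0195]
ee_rot: [0.997, 0.072, -0.0, -0.0]
ft_force: [-0.1, -0.1, 1.9]
gripper_width: 0.0282
t 4.97 tcp [ 0.525  -0.2267  0.0195] rot [ 0.997  0.072 -0.    -0.   ] F [-0.1 -0.1  1.9] w 28.2 q [-0.43  0.66  1.84 -0.    0.64 -0.57]
jaw yaw 8.3 zaxis [-2.e-04  0.e+00 -1.e+00]
dp shares [ 0.0006 -0.0007  0.0019] dr z 0.0
```

```bash
python3 -m inch '[{"dr":[0,0,0],"dp":[-0.0015,0.0099,0.001],"grip":20},{"dr":[0,0,0],"dp":[-0.0029,0.0198,0],"grip":20},{"dr":[0,0,0],"dp":[-0.0029,0.0198,0],"grip":20},{"dr":[0,0,0],"dp":[-0.0029,0.0198,0],"grip":20},{"dr":[0,0,0],"dp":[0,0,0],"grip":20}]'
python3 - <<'E'
from h import *
st();snap('side','g.png',(290,170,390,270),4)
for x in lm('side','gauge_tip'):print(*x)
E
```

```text
t: 5.6
tcp_pos: [0.5164, -0.1695, 0.0202]
ee_rot: [0.997, 0.073, -0.001, -0.0]
ft_force: [0.2, -0.2, -1.0]
gripper_width: 0.0285
t 5.6 tcp [ 0.5164 -0.1695  0.0202] rot [ 0.997  0.073 -0.001 -0.   ] F [ 0.2 -0.2 -1. ] w 28.5 q [-0.34  0.64  1.91  0.    0.6  -0.49]
0.72 [ 0.3688 -0.5551  0.0042] [259. 330.]
0.53 [0.3548 0.2087 0.003 ] [308. 153.]
0.49 [ 0.508  -0.1289  0.0237] [334. 218.]
0.2 [ 0.527  -0.2215  0.0359] [336. 238.]
```

View pics/g.png

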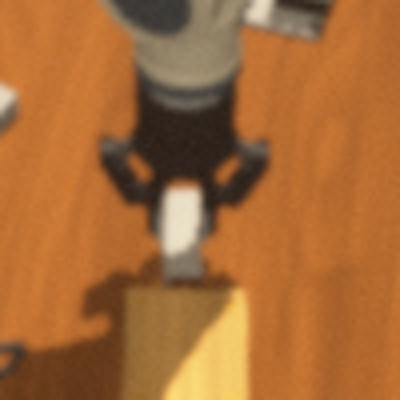

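The blade follows the gripper: the tip is at (0.508, -0.129), about 58 mm out. I continue drawing it.

```bash
python3 -m inch '[{"dr":[0,0,0],"dp":[-0.0029,0.0198,0],"grip":20},{"dr":[0,0,0],"dp":[-0.0036,0.0248,0],"grip":20},{"dr":[0,0,0],"dp":[-0.0036,0.0248,0],"grip":20},{"dr":[0,0,0],"dp":[-0.0036,0.0248,0],"grip":20},{"dr":[0,0,0],"dp":[-0.0036,0.0248,0],"grip":20}]'
python3 -m inch '[{"dr":[0,0,0],"dp":[-0.0029,0.0198,0],"grip":20},{"dr":[0,0,0],"dp":[0,0,0],"grip":20},{"dr":[0,0,0],"dp":[0,0,0],"grip":20}]'
python3 - <<'E'
from h import *
st();snap('side','i.png',(290,170,390,270),4)
E
```

```text
t: 6.32
tcp_pos: [0.5028, -0.0744, 0.0203]
ee_rot: [0.997, 0.073, -0.0, -0.0]
ft_force: [1.1, 0.2, -2.1]
gripper_width: 0.0288
t: 6.7
tcp_pos: [0.5011, -0.0603, 0.0203]
ee_rot: [0.997, 0.073, 0.0, 0.0]
ft_force: [-0.3, -0.2, -3.1]
gripper_width: 0.0285
t 6.7 tcp [ 0.5011 -0.0603  0.0203] rot [0.997 0.073 0.    0.   ] F [-0.3 -0.2 -3.1] w 28.5 q [-0.14  0.6   1.99 -0.    0.54 -0.29]
```

View pics/i.png

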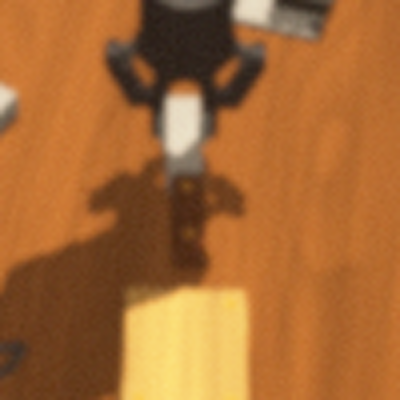

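The handle is out, with about 38 mm of clearance to the rack. I lower it, feeling for contact.

```bash
python3 -m inch '[{"dr":[0,0,0],"dp":[0,0,-0.008],"grip":20},{"dr":[0,0,0],"dp":[0,0,-0.008],"grip":20},{"dr":[0,0,0],"dp":[0,0,-0.004],"grip":20},{"dr":[0,0,0],"dp":[0,0,0],"grip":20}]'
python3 -m inch '[{"dr":[0,0,0],"dp":[0,0,-0.002],"grip":20},{"dr":[0,0,0],"dp":[0,0,0],"grip":20}]'
```

```text
t: 7.25
tcp_pos: [0.5005, -0.0602, 0.0038]
ee_rot: [0.997, 0.072, -0.0, -0.0]
ft_force: [0.0, 0.2, -2.5]
gripper_width: 0.0288
t: 7.5
tcp_pos: [0.5008, -0.0602, 0.0027]
ee_rot: [0.997, 0.072, 0.0, 0.0]
ft_force: [0.2, 0.0, -1.7]
gripper_width: 0.0285
```

```bash
python3 -m inch '[{"dr":[0,0,0],"dp":[0,0,-0.0013],"grip":20},{"dr":[0,0,0],"dp":[0,0,0],"grip":20}]'
python3 -m inch '[{"dr":[0,0,0],"dp":[0,0,-0.0010],"grip":20},{"dr":[0,0,0],"dp":[0,0,0],"grip":20}]'
```

```text
t: 7.75
tcp_pos: [0.5008, -0.0602, 0.0017]
ee_rot: [0.997, 0.072, 0.0, 0.0]
ft_force: [-0.1, 0.6, -2.1]
gripper_width: 0.0286
t: 8.0
tcp_pos: [0.5008, -0.0602, 0.0008]
ee_rot: [0.997, 0.072, 0.0, 0.0]
ft_force: [0.1, -0.3, -2.7]
gripper_width: 0.0286
```

```bash
python3 -m inch '[{"dr":[0,0,0],"dp":[0,0,-0.0010],"grip":20},{"dr":[0,0,0],"dp":[0,0,0],"grip":20}]'
python3 -m inch '[{"dr":[0,0,0],"dp":[0,0,-0.0008],"grip":20},{"dr":[0,0,0],"dp":[0,0,0],"grip":20}]'
```

```text
t: 8.25
tcp_pos: [0.5008, -0.0601, 0.0]
ee_rot: [0.997, 0.072, -0.0, 0.0]
ft_force: [0.3, -0.8, -2.2]
gripper_width: 0.0286
t: 8.5
tcp_pos: [0.5009, -0.0602, -0.0001]
ee_rot: [0.997, 0.072, 0.0, 0.0]
ft_force: [-0.9, 0.3, 3.7]
gripper_width: 0.0287
```

Contact with the bench at +3.7 N. I release gently, then rise.

```bash
python3 -m inch '[{"dr":[0,0,0],"dp":[0,0,0],"grip":32},{"dr":[0,0,0],"dp":[0,0,0],"grip":40},{"dr":[0,0,0],"dp":[0,0,0],"grip":60},{"dr":[0,0,0],"dp":[0,0,0.02],"grip":80},{"dr":[0,0,0],"dp":[0,-0.02,0.06],"grip":85}]'
python3 -m inch '[{"dr":[0,0,0],"dp":[-0.04,-0.02,0.06],"grip":85},{"dr":[0,0,0],"dp":[-0.06,0,0.06],"grip":85},{"dr":[0,0,0],"dp":[-0.06,0,0.0],"grip":85},{"dr":[0,0,0],"dp":[-0.06,0,0],"grip":85}]'
python3 - <<'E'
from h import *
st()
a=read_camera('top');b=read_camera('side')
f=lambda im,x0,y0,w,h,s:cv2.resize(im[y0:y0+h,x0:x0+w],None,fx=s,fy=s,interpolation=cv2.INTER_CUBIC)
cv2.imwrite('pics/j.png',np.hstack([f(a,270,140,100,100,4),f(b,285,170,100,100,4)])[:,:,::-1])
for n in('top','side'):
  for g in('gauge_center','gauge_tip'):
    for x in lm(n,g):
      if x[1][0]>.42:print(n,g,*x)
E
```

```text
t: 9.12
tcp_pos: [0.4991, -0.0755, 0.0631]
ee_rot: [0.997, 0.073, -0.002, -0.001]
ft_force: [0.8, -0.4, 0.5]
gripper_width: 0.0849
t: 9.62
tcp_pos: [0.3276, -0.0922, 0.1569]
ee_rot: [0.997, 0.072, 0.001, 0.001]
ft_force: [0.6, -0.6, -0.1]
gripper_width: 0.0854
t 9.62 tcp [ 0.3276 -0.0922  0.1569] rot [0.997 0.072 0.001 0.001] F [ 0.6 -0.6 -0.1] w 85.4 q [-0.31  0.13  2.28 -0.    0.73 -0.45]
top gauge_center 0.65 [ 5.408e-01 -3.201e-01 -5.000e-04] [369. 174.]
top gauge_center 0.59 [ 0.5115 -0.1123  0.0139] [305. 183.]
top gauge_tip 0.85 [ 0.4912 -0.0194  0.0025] [277. 189.]
top gauge_tip 0.17 [ 0.5411 -0.321  -0.0016] [369. 174.]
side gauge_center 0.79 [ 0.5126 -0.113   0.0162] [336. 216.]
side gauge_center 0.21 [ 0.484   0.1916 -0.0005] [341. 161.]
side gauge_tip 0.86 [ 0.4948 -0.0189  0.0057] [335. 198.]
```

View pics/j.png

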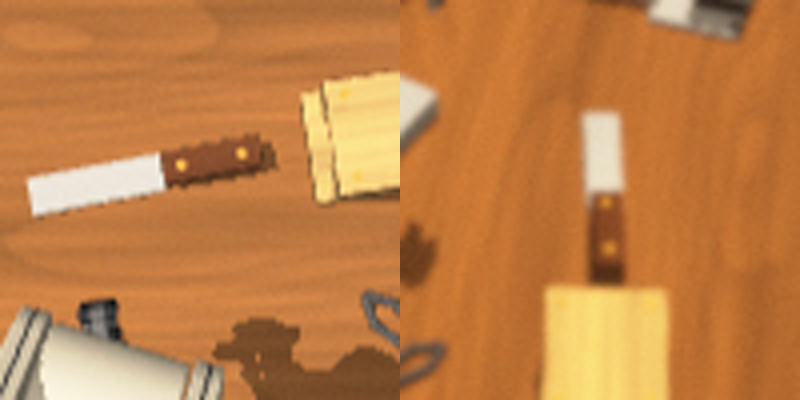

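The gauge lies flat on the bench, with its tip at crop (30,198), blade base (163,171) and heading about 101.2°. The handle grasp point is about (0.521, -0.1615). I move above it.

```bash
python3 -m inch '[{"dr":[0,0,0.016],"dp":[0.058,-0.021,-0.02],"grip":85},{"dr":[0,0,0],"dp":[0.058,-0.021,-0.02],"grip":85},{"dr":[0,0,0],"dp":[0.058,-0.021,-0.02],"grip":85},{"dr":[0,0,0],"dp":[0.058,-0.021,-0.02],"grip":85},{"dr":[0,0,0],"dp":[0,0,0],"grip":85}]'
python3 -m inch '[{"dr":[0,0,0],"dp":[0,0,0],"grip":85}]'
python3 d.py .521 -.1615 .05 11.2
python3 - <<'E'
from h import *
e=[ray('top',(270+u/4-.4,140+v/4-.4),z) for u,v,z in((30,198,.006),(163.5,171.5,.006),(264,151,.028))]
for a in e:print(a.round(4))
for a,b in((0,1),(0,2)):
  d=e[a]-e[b];print(np.degrees(np.arctan2(d[1],d[0])),np.linalg.norm(d[:2]))
E
```

```text
t: 10.55
tcp_pos: [0.5181, -0.1604, 0.0901]
ee_rot: [0.995, 0.098, 0.001, 0.0]
ft_force: [-0.2, -0.4, -1.0]
gripper_width: 0.0847
t: 10.68
tcp_pos: [0.5139, -0.1589, 0.0909]
ee_rot: [0.995, 0.098, -0.001, -0.0]
ft_force: [-0.2, 0.4, 0.2]
gripper_width: 0.0851
t 10.68 tcp [ 0.5139 -0.1589  0.0909] rot [ 0.995  0.098 -0.001 -0.   ] F [-0.2  0.4  0.2] w 85.1 q [-0.32  0.51  1.91  0.    0.73 -0.52]
jaw yaw 11.2 zaxis [-1.7e-03  6.0e-04 -1.0e+00]
dp shares [ 0.0088 -0.0032 -0.0511] dr z -0.0
[ 0.4919 -0.0204  0.006 ]
[ 0.5131 -0.129   0.006 ]
[ 0.5269 -0.2098  0.028 ]
101.03957466897289 0.11059679774370766
100.46641586034517 0.19256148058409564
```

```bash
python3 -m inch '[{"dr":[0,0,-0.001],"dp":[0.0076,-0.0038,-0.05],"grip":85},{"dr":[0,0,0],"dp":[0,0,-0.04],"grip":70},{"dr":[0,0,0],"dp":[0,0,-0.0185],"grip":55},{"dr":[0,0,0],"dp":[0,0,0],"grip":45},{"dr":[0,0,0],"dp":[0,0,0],"grip":40}]' 60
python3 d.py .520 -.162 .003 11
```

```text
t: 11.3
tcp_pos: [0.5209, -0.1626, 0.0059]
ee_rot: [0.995, 0.096, 0.001, 0.0]
ft_force: [-0.2, -0.0, -0.1]
gripper_width: 0.0398
t 11.3 tcp [ 0.5209 -0.1626  0.0059] rot [0.995 0.096 0.001 0.   ] F [-0.2 -0.  -0.1] w 39.8 q [-0.32  0.66  1.9  -0.    0.57 -0.52]
jaw yaw 11.0 zaxis [ 1.5e-03 -5.0e-04 -1.0e+00]
dp shares [-0.0011  0.0007 -0.0037] dr z -0.0
```

```bash
python3 -m inch '[{"dr":[0,0,0],"dp":[-0.001,0.0006,-0.0022],"grip":36},{"dr":[0,0,0],"dp":[0,0,0],"grip":24},{"dr":[0,0,0],"dp":[0,0,0],"grip":15},{"dr":[0,0,0],"dp":[0,0,0],"grip":15},{"dr":[0,0,0],"dp":[0,0,0],"grip":15}]' 80
python3 d.py .520 -.162 .003 11
```

```text
t: 11.92
tcp_pos: [0.5199, -0.1621, 0.0041]
ee_rot: [0.995, 0.096, 0.001, 0.0]
ft_force: [-1.2, 1.3, 6.4]
gripper_width: 0.0244
t 11.93 tcp [ 0.5199 -0.1621  0.0041] rot [0.995 0.096 0.001 0.   ] F [-1.2  1.3  6.4] w 24.4 q [-0.32  0.67  1.91  0.    0.57 -0.52]
jaw yaw 10.99 zaxis [ 1.1e-03 -3.0e-04 -1.0e+00]
dp shares [ 0.0001  0.0001 -0.0013] dr z 0.0001
```

The handle is gripped at a width of 24.4 mm. I lift it and carry it to a pose just in front of the press guides.

```bash
python3 -m inch '[{"dr":[0,0,0],"dp":[0,0,0.01],"grip":15},{"dr":[0,0,0],"dp":[0,0,0.023],"grip":15},{"dr":[0,0,0],"dp":[0,0,0.023],"grip":15},{"dr":[0,0,-0.0211],"dp":[-0.0158,0.0447,0],"grip":15},{"dr":[0,0,-0.0211],"dp":[-0.0158,0.0447,0],"grip":15}]'
python3 -m inch '[{"dr":[0,0,-0.0211],"dp":[-0.0158,0.0447,0],"grip":15},{"dr":[0,0,-0.0211],"dp":[-0.0158,0.0447,0],"grip":15},{"dr":[0,0,-0.0211],"dp":[-0.0158,0.0447,0],"grip":15},{"dr":[0,0,0],"dp":[0,0,0],"grip":15},{"dr":[0,0,0],"dp":[0,0,0],"grip":15}]'
python3 d.py .457 .0167 .045 -8
python3 - <<'E'
from h import *
a=read_camera('top')
ns=[(n,x) for n in('top',) for x in lm(n,'gauge_tip')]
b=read_camera('side')
f=lambda im,x0,y0,w,h,s:cv2.resize(im[y0:y0+h,x0:x0+w],None,fx=s,fy=s,interpolation=cv2.INTER_CUBIC)
cv2.imwrite('pics/k.png',np.hstack([f(a,180,140,80,80,5),f(b,295,120,80,80,5)])[:,:,::-1])
for n,x in ns+[('side',x) for x in lm('side','gauge_tip')]:print(n,*x)
E
```

```text
t: 12.55
tcp_pos: [0.4946, -0.0901, 0.0494]
ee_rot: [1.0, 0.028, 0.001, 0.0]
ft_force: [-0.3, 0.5, -2.7]
gripper_width: 0.0245
t: 13.18
tcp_pos: [0.4571, 0.0168, 0.0487]
ee_rot: [0.998, -0.069, 0.001, -0.0]
ft_force: [0.7, -0.2, -3.1]
gripper_width: 0.0247
t 13.18 tcp [0.4571 0.0168 0.0487] rot [ 0.998 -0.069  0.001 -0.   ] F [ 0.7 -0.2 -3.1] w 24.7 q [ 0.01  0.51  2.09 -0.    0.54  0.15]
jaw yaw -7.92 zaxis [ 1.8e-03 -1.0e-04 -1.0e+00]
dp shares [-0.0002 -0.0001 -0.0047] dr z -0.0004
top 0.71 [ 0.3696 -0.5598  0.0034] [443. 226.]
top 0.56 [0.5792 0.1486 0.0502] [223. 161.]
top 0.23 [ 0.5409 -0.3201  0.0025] [369. 174.]
side 0.76 [0.4813 0.1596 0.0478] [339. 156.]
side 0.76 [0.3573 0.2076 0.0071] [309. 153.]
side 0.63 [ 0.3683 -0.554   0.0036] [259. 330.]
```

View pics/k.png

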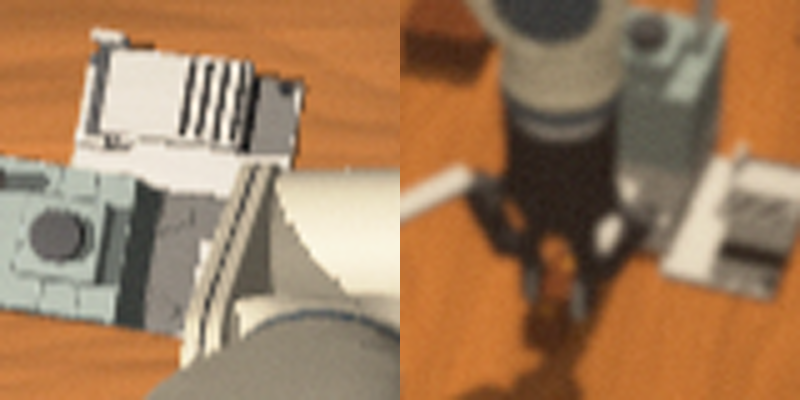

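In the top crop the blade tip pokes out at about (205,245), over the apron just before the guides. The side network puts it at (0.481, 0.160), which agrees with the plan. I lower it onto the bed by feel.

```bash
python3 -m inch '[{"dr":[0,0,0],"dp":[0,0,-0.008],"grip":15},{"dr":[0,0,0],"dp":[0,0,-0.006],"grip":15},{"dr":[0,0,0],"dp":[0,0,0],"grip":15}]'
python3 -m inch '[{"dr":[0,0,0],"dp":[0,0,-0.0020],"grip":15},{"dr":[0,0,0],"dp":[0,0,0],"grip":15}]'
python3 -m inch '[{"dr":[0,0,0],"dp":[0,0,-0.0015],"grip":15},{"dr":[0,0,0],"dp":[0,0,0],"grip":15}]'
python3 -c "
from h import *
print(ray('top',(180+205/5-.4,140+245/5-.4),.05))"
```

```text
t: 13.75
tcp_pos: [0.4558, 0.0167, 0.036]
ee_rot: [0.998, -0.07, -0.001, 0.0]
ft_force: [-0.9, -0.4, -3.7]
gripper_width: 0.025
t: 14.0
tcp_pos: [0.4562, 0.0169, 0.035]
ee_rot: [0.998, -0.07, -0.0, 0.0]
ft_force: [0.5, 0.4, -2.0]
gripper_width: 0.0245
t: 14.25
tcp_pos: [0.4564, 0.0169, 0.0339]
ee_rot: [0.998, -0.07, 0.0, -0.0]
ft_force: [0.1, -0.6, -0.6]
gripper_width: 0.0248
[0.49007546 0.1540899  0.05      ]
```

```bash
python3 -m inch '[{"dr":[0,0,0],"dp":[0,0,-0.0008],"grip":15},{"dr":[0,0,0],"dp":[0,0,0],"grip":15}]'
python3 -m inch '[{"dr":[0,0,0],"dp":[0.0007,0.005,0],"grip":15},{"dr":[0,0,0],"dp":[0.0007,0.005,0],"grip":15},{"dr":[0,0,0],"dp":[0.0007,0.005,0],"grip":15},{"dr":[0,0,0],"dp":[0,0,0],"grip":15}]'
```

```text
t: 14.5
tcp_pos: [0.4564, 0.0168, 0.0333]
ee_rot: [0.998, -0.07, 0.0, -0.0]
ft_force: [-0.3, -1.7, 0.9]
gripper_width: 0.0249
t: 15.0
tcp_pos: [0.4582, 0.0295, 0.0333]
ee_rot: [0.998, -0.069, 0.0, -0.0]
ft_force: [0.7, 1.2, 1.2]
gripper_width: 0.0245
```

```bash
python3 -m inch '[{"dr":[0,0,0],"dp":[0.0007,0.005,0],"grip":15},{"dr":[0,0,0],"dp":[0.0007,0.005,0],"grip":15},{"dr":[0,0,0],"dp":[0,0,0],"grip":15}]'
python3 -m inch '[{"dr":[0,0,0],"dp":[0.0007,0.005,0],"grip":15},{"dr":[0,0,0],"dp":[0.0007,0.005,0],"grip":15},{"dr":[0,0,0],"dp":[0,0,0],"grip":15}]'
```

```text
t: 15.38
tcp_pos: [0.4592, 0.0373, 0.0333]
ee_rot: [0.998, -0.07, 0.0, -0.0]
ft_force: [0.2, 2.6, 2.3]
gripper_width: 0.0243
t: 15.75
tcp_pos: [0.4603, 0.0453, 0.0332]
ee_rot: [0.998, -0.07, 0.0, -0.0]
ft_force: [-0.4, 1.8, 2.9]
gripper_width: 0.0243
```

```bash
python3 -m inch '[{"dr":[0,0,0],"dp":[0.0007,0.005,0],"grip":15},{"dr":[0,0,0],"dp":[0.0007,0.005,0],"grip":15},{"dr":[0,0,0],"dp":[0,0,0],"grip":15}]'
python3 -m inch '[{"dr":[0,0,0],"dp":[0.0007,0.005,0],"grip":15},{"dr":[0,0,0],"dp":[0.0007,0.005,0],"grip":15},{"dr":[0,0,0],"dp":[0,0,0],"grip":15}]'
python3 -m inch '[{"dr":[0,0,0],"dp":[0.0007,0.005,0],"grip":15},{"dr":[0,0,0],"dp":[0.0007,0.005,0],"grip":15},{"dr":[0,0,0],"dp":[0,0,0],"grip":15}]'
```

```text
t: 16.12
tcp_pos: [0.4615, 0.0533, 0.0333]
ee_rot: [0.998, -0.07, 0.0, -0.0]
ft_force: [-1.0, 0.5, 3.3]
gripper_width: 0.025
t: 16.5
tcp_pos: [0.4626, 0.0612, 0.0333]
ee_rot: [0.998, -0.07, 0.0, -0.0]
ft_force: [-0.4, -1.3, 4.6]
gripper_width: 0.0243
t: 16.88
tcp_pos: [0.4637, 0.0692, 0.0333]
ee_rot: [0.998, -0.07, 0.0, -0.0]
ft_force: [-1.7, -1.5, 5.8]
gripper_width: 0.0246
```

```bash
python3 -m inch '[{"dr":[0,0,0],"dp":[0.0007,0.005,0.0006],"grip":15},{"dr":[0,0,0],"dp":[0.0007,0.005,0],"grip":15},{"dr":[0,0,0],"dp":[0,0,0],"grip":15}]'
python3 -m inch '[{"dr":[0,0,0],"dp":[0.0007,0.005,0],"grip":15},{"dr":[0,0,0],"dp":[0.0005,0.0035,0],"grip":15},{"dr":[0,0,0],"dp":[0,0,0],"grip":15}]'
python3 -m inch '[{"dr":[0,0,0],"dp":[0.0003,0.0025,0],"grip":15},{"dr":[0,0,0],"dp":[0.0003,0.0025,0],"grip":15},{"dr":[0,0,0],"dp":[0,0,0],"grip":15}]'
```

```text
t: 17.25
tcp_pos: [0.4647, 0.0773, 0.0336]
ee_rot: [0.998, -0.07, 0.0, -0.0]
ft_force: [-0.2, 0.9, 2.9]
gripper_width: 0.0247
t: 17.62
tcp_pos: [0.4657, 0.0839, 0.0337]
ee_rot: [0.998, -0.07, 0.0, -0.0]
ft_force: [-1.1, -0.5, 3.6]
gripper_width: 0.0246
t: 18.0
tcp_pos: [0.4661, 0.0877, 0.0337]
ee_rot: [0.998, -0.07, 0.0, 0.0]
ft_force: [-1.5, -2.4, 4.9]
gripper_width: 0.0246
```

```bash
for i in 1; do :; done
python3 -m inch '[{"dr":[0,0,0],"dp":[0.0003,0.0025,0.0004],"grip":15},{"dr":[0,0,0],"dp":[0.0003,0.002,0],"grip":15},{"dr":[0,0,0],"dp":[0,0,0],"grip":15}]'
python3 -m inch '[{"dr":[0,0,0],"dp":[0.0003,0.002,0],"grip":15},{"dr":[0,0,0],"dp":[0,0,0],"grip":15}]'
python3 -m inch '[{"dr":[0,0,0],"dp":[0.0003,0.002,0],"grip":15},{"dr":[0,0,0],"dp":[0,0,0],"grip":15}]'
python3 -m inch '[{"dr":[0,0,0],"dp":[0.0003,0.002,0],"grip":15},{"dr":[0,0,0],"dp":[0,0,0],"grip":15}]'
```

```text
t: 18.38
tcp_pos: [0.4665, 0.0915, 0.0339]
ee_rot: [0.998, -0.07, -0.0, -0.0]
ft_force: [-0.1, -0.8, 2.6]
gripper_width: 0.0245
t: 18.62
tcp_pos: [0.4668, 0.093, 0.0339]
ee_rot: [0.998, -0.07, -0.0, -0.0]
ft_force: [-0.1, -1.2, 1.7]
gripper_width: 0.0243
t: 18.88
tcp_pos: [0.467, 0.0946, 0.034]
ee_rot: [0.998, -0.07, -0.0, -0.0]
ft_force: [-1.3, -1.3, 1.1]
gripper_width: 0.0245
t: 19.12
tcp_pos: [0.4673, 0.0962, 0.034]
ee_rot: [0.998, -0.07, -0.0, -0.0]
ft_force: [-0.7, -0.1, 0.0]
gripper_width: 0.0247
```

```bash

python3 -m inch '[{"dr":[0,0,0],"dp":[0.0003,0.002,0],"grip":15},{"dr":[0,0,0],"dp":[0,0,0],"grip":15}]'
python3 -m inch '[{"dr":[0,0,0],"dp":[0.0003,0.002,0],"grip":15},{"dr":[0,0,0],"dp":[0,0,0],"grip":15}]'
python3 -m inch '[{"dr":[0,0,0],"dp":[0.0003,0.002,0],"grip":15},{"dr":[0,0,0],"dp":[0,0,0],"grip":15}]'
```

```text
t: 19.38
tcp_pos: [0.4676, 0.0978, 0.034]
ee_rot: [0.998, -0.07, 0.0, -0.0]
ft_force: [0.3, -0.2, 1.4]
gripper_width: 0.0245
t: 19.62
tcp_pos: [0.4678, 0.0994, 0.034]
ee_rot: [0.998, -0.07, 0.0, -0.0]
ft_force: [-0.3, -0.4, 0.8]
gripper_width: 0.0244
t: 19.88
tcp_pos: [0.4681, 0.101, 0.034]
ee_rot: [0.998, -0.07, 0.0, -0.0]
ft_force: [-1.3, -0.2, 2.0]
gripper_width: 0.0245
```

```bash

python3 -m inch '[{"dr":[0,0,0],"dp":[0.0003,0.0018,0],"grip":15},{"dr":[0,0,0],"dp":[0,0,0],"grip":15}]'
python3 -m inch '[{"dr":[0,0,0],"dp":[0.0003,0.0018,0],"grip":15},{"dr":[0,0,0],"dp":[0,0,0],"grip":15}]'
```

```text
t: 20.12
tcp_pos: [0.4683, 0.1024, 0.034]
ee_rot: [0.998, -0.07, 0.0, -0.0]
ft_force: [-0.5, -1.3, 3.2]
gripper_width: 0.0247
t: 20.38
tcp_pos: [0.4685, 0.1038, 0.034]
ee_rot: [0.998, -0.07, 0.0, -0.0]
ft_force: [-1.2, -1.6, 1.5]
gripper_width: 0.0245
```

```bash

python3 -m inch '[{"dr":[0,0,0],"dp":[0.0003,0.0018,0],"grip":15},{"dr":[0,0,0],"dp":[0,0,0],"grip":15}]'
```

```text
t: 20.62
tcp_pos: [0.4688, 0.1053, 0.034]
ee_rot: [0.998, -0.07, 0.0, -0.0]
ft_force: [-0.5, -1.7, 2.6]
gripper_width: 0.0246
```

```bash

python3 -m inch '[{"dr":[0,0,0],"dp":[0.0003,0.0018,0],"grip":15},{"dr":[0,0,0],"dp":[0,0,0],"grip":15}]'
```

```text
t: 20.88
tcp_pos: [0.469, 0.1068, 0.034]
ee_rot: [0.998, -0.07, 0.0, -0.0]
ft_force: [-1.0, -1.2, 3.1]
gripper_width: 0.0245
```

```bash

python3 -m inch '[{"dr":[0,0,0],"dp":[0.0003,0.0018,0],"grip":15},{"dr":[0,0,0],"dp":[0,0,0],"grip":15}]'
```

```text
t: 21.12
tcp_pos: [0.4693, 0.1082, 0.034]
ee_rot: [0.998, -0.07, 0.0, -0.0]
ft_force: [-1.5, -3.0, 2.7]
gripper_width: 0.0246
```

```bash

python3 -m inch '[{"dr":[0,0,0],"dp":[0.0002,0.0015,0],"grip":15},{"dr":[0,0,0],"dp":[0,0,0],"grip":15}]'
```

```text
t: 21.38
tcp_pos: [0.4694, 0.1094, 0.034]
ee_rot: [0.998, -0.07, 0.0, -0.0]
ft_force: [0.0, -2.9, 2.1]
gripper_width: 0.0245
```

```bash

python3 -m inch '[{"dr":[0,0,0],"dp":[0.0002,0.0013,0],"grip":15},{"dr":[0,0,0],"dp":[0,0,0],"grip":15}]'
```

```text
t: 21.62
tcp_pos: [0.4695, 0.1101, 0.034]
ee_rot: [0.998, -0.07, -0.0, 0.0]
ft_force: [-1.4, -5.0, 3.4]
gripper_width: 0.0248
```

```bash

python3 -m inch '[{"dr":[0,0,0],"dp":[0.0002,0.0013,0],"grip":15},{"dr":[0,0,0],"dp":[0,0,0],"grip":15}]'
```

```text
t: 21.88
tcp_pos: [0.4694, 0.1102, 0.034]
ee_rot: [0.998, -0.07, -0.0, 0.001]
ft_force: [-0.5, -12.1, 5.5]
gripper_width: 0.0246
```

```bash

python3 -m inch '[{"dr":[0,0,0],"dp":[0.0002,0.0013,0],"grip":15},{"dr":[0,0,0],"dp":[0,0,0],"grip":15}]'; python3 d.py
```

```text
t: 22.12
tcp_pos: [0.4692, 0.1103, 0.034]
ee_rot: [0.998, -0.069, -0.001, 0.001]
ft_force: [0.7, -19.3, 7.2]
gripper_width: 0.0246
t 22.12 tcp [0.4692 0.1103 0.034 ] rot [ 0.998 -0.069 -0.001  0.001] F [  0.7 -19.3   7.2] w 24.6 q [ 0.21  0.56  2.04 -0.    0.55  0.35]
jaw yaw -7.97 zaxis [-0.0016 -0.0024 -1.    ]
```

It went solid at y = 0.1102: two further steps raised the force 5→12→19 N with no motion, at an estimated depth of about 66 mm. I ease the push and let go, opening evenly.

```bash
python3 -m inch '[{"dr":[0,0,0],"dp":[-0.0002,-0.0016,0],"grip":15},{"dr":[0,0,0],"dp":[0,0,0],"grip":15}]'
python3 -m inch '[{"dr":[0,0,0],"dp":[0,0,0],"grip":28},{"dr":[0,0,0],"dp":[0,0,0],"grip":34},{"dr":[0,0,0],"dp":[0,0,0],"grip":45},{"dr":[0,0,0],"dp":[0,0,0],"grip":55}]' 20; python3 d.py .4694 .1103 .034 -8
```

```text
t: 22.38
tcp_pos: [0.4693, 0.1102, 0.034]
ee_rot: [0.998, -0.07, -0.0, 0.001]
ft_force: [-0.9, -9.8, 5.5]
gripper_width: 0.0247
t: 22.88
tcp_pos: [0.4697, 0.1113, 0.0339]
ee_rot: [0.998, -0.07, -0.0, -0.0]
ft_force: [-0.0, -0.9, -0.2]
gripper_width: 0.0548
t 22.88 tcp [0.4697 0.1113 0.0339] rot [ 0.998 -0.07  -0.    -0.   ] F [-0.  -0.9 -0.2] w 54.8 q [0.21 0.56 2.04 0.   0.54 0.35]
jaw yaw -7.98 zaxis [-0.e+00  1.e-04 -1.e+00]
dp shares [-0.0004 -0.0012  0.0001] dr z -0.0001
```

```bash
python3 -m inch '[{"dr":[0,0,0],"dp":[0,0,0.03],"grip":55},{"dr":[0,0,0],"dp":[0,0,0.06],"grip":55},{"dr":[0,0,0],"dp":[0,0,0.06],"grip":40},{"dr":[0,0,0],"dp":[-0.03,-0.07,0.04],"grip":20},{"dr":[0,0,0],"dp":[-0.03,-0.07,0],"grip":0}]' 40
python3 -m inch '[{"dr":[0,0,0],"dp":[0,-0.07,0],"grip":0},{"dr":[0,0,0],"dp":[0,-0.07,0],"grip":0},{"dr":[0,0,0],"dp":[0,0,0],"grip":0}]'
python3 - <<'E'
from h import *
st()
a=read_camera('top');
for g in('gauge_tip','gauge_center','treadle_pad'):
  for x in lm('top',g):
    if x[1][0]>.4: print('top',g,*x)
b=read_camera('side')
for g in('gauge_tip','gauge_center','treadle_pad'):
  for x in lm('side',g):
    if x[1][0]>.4: print('side',g,*x)
f=lambda im,x0,y0,w,h,s:cv2.resize(im[y0:y0+h,x0:x0+w],None,fx=s,fy=s,interpolation=cv2.INTER_CUBIC)
cv2.imwrite('pics/l.png',np.hstack([f(a,180,140,80,80,5),f(b,300,110,80,80,5)])[:,:,::-1])
E
```

```text
t: 23.5
tcp_pos: [0.4254, 0.0037, 0.1854]
ee_rot: [0.998, -0.068, 0.003, -0.0]
ft_force: [0.6, -0.7, -0.6]
gripper_width: 0.0041
t: 23.88
tcp_pos: [0.424, -0.1109, 0.1833]
ee_rot: [0.997, -0.072, 0.001, 0.0]
ft_force: [-0.8, 0.9, -0.3]
gripper_width: 0.0
t 23.88 tcp [ 0.424  -0.1109  0.1833] rot [ 0.997 -0.072  0.001  0.   ] F [-0.8  0.9 -0.3] w 0.0 q [-0.28  0.22  2.07 -0.    0.85 -0.14]
top gauge_center 0.77 [0.4764 0.1596 0.0418] [219. 193.]
top treadle_pad 0.93 [0.5787 0.1453 0.0489] [224. 161.]
side gauge_center 0.62 [0.4771 0.159  0.0467] [338. 156.]
side treadle_pad 0.67 [0.5823 0.1511 0.0508] [366. 160.]
side treadle_pad 0.33 [0.4776 0.1587 0.0455] [338. 157.]
```

View pics/l.png

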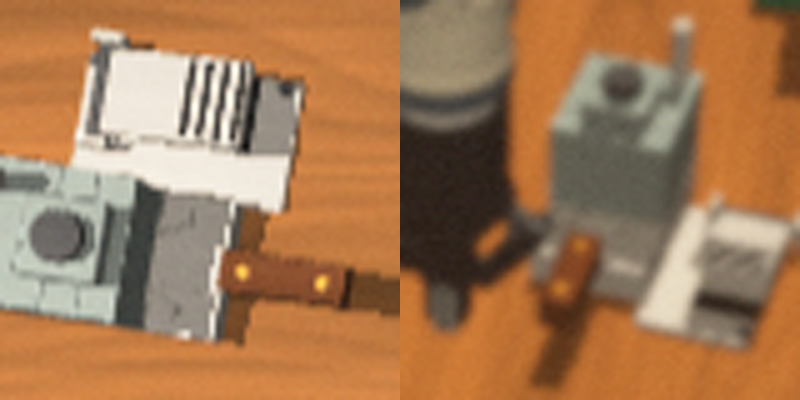

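The gauge lies in the slot. Its handle is at crop (220–350, 250–300), and the networks put its centre at (0.477, 0.159), i.e. x about -29 mm in the press frame and on the slot line. The treadle pad is at about (0.580, 0.148). I turn the jaws along the slot direction for frame clearance and go above the pad.

```bash
python3 -m inch '[{"dr":[0,0,0.05],"dp":[0.0195,0.0324,0],"grip":0},{"dr":[0,0,0.05],"dp":[0.0195,0.0324,0],"grip":0},{"dr":[0,0,0.05],"dp":[0.0195,0.0324,0],"grip":0},{"dr":[0,0,0.05],"dp":[0.0195,0.0324,0],"grip":0},{"dr":[0,0,0.05],"dp":[0.0195,0.0324,0],"grip":0}]'
python3 -m inch '[{"dr":[0,0,0.05],"dp":[0.0195,0.0324,0],"grip":0},{"dr":[0,0,0.05],"dp":[0.0195,0.0324,0],"grip":0},{"dr":[0,0,0.05],"dp":[0.0195,0.0324,0],"grip":0},{"dr":[0,0,0.05],"dp":[0.0195,0.0324,0],"grip":0},{"dr":[0,0,0.05],"dp":[0.0195,0.0324,0],"grip":0}]'
python3 -m inch '[{"dr":[0,0,0],"dp":[0,0,0],"grip":0},{"dr":[0,0,0],"dp":[0,0,0],"grip":0}]'
python3 d.py .580 .148 .06 82
```

```text
t: 24.9
tcp_pos: [0.5022, 0.0236, 0.183]
ee_rot: [0.947, 0.321, -0.0, -0.0]
ft_force: [-0.0, -0.3, 0.1]
gripper_width: -0.0003
t: 25.52
tcp_pos: [0.58, 0.1533, 0.1829]
ee_rot: [0.752, 0.659, -0.0, -0.0]
ft_force: [0.4, -0.7, -0.2]
gripper_width: -0.0
t: 25.78
tcp_pos: [0.5791, 0.1516, 0.1827]
ee_rot: [0.755, 0.656, -0.001, -0.0]
ft_force: [-0.8, 0.5, 0.1]
gripper_width: 0.0004
t 25.77 tcp [0.5791 0.1516 0.1827] rot [ 0.755  0.656 -0.001 -0.   ] F [-0.8  0.5  0.1] w 0.4 q [ 0.24  0.44  1.73 -0.    0.97 -1.19]
jaw yaw 81.97 zaxis [-1.2e-03 -5.0e-04 -1.0e+00]
dp shares [ 0.0012 -0.0045 -0.1533] dr z 0.0002
```

```bash
python3 -m inch '[{"dr":[0,0,0],"dp":[0.0012,-0.0045,-0.05],"grip":0},{"dr":[0,0,0],"dp":[0,0,-0.06],"grip":0},{"dr":[0,0,0],"dp":[0,0,-0.043],"grip":0},{"dr":[0,0,0],"dp":[0,0,0],"grip":0},{"dr":[0,0,0],"dp":[0,0,0],"grip":0}]'
python3 -m inch '[{"dr":[0,0,0],"dp":[0,0,-0.005],"grip":0},{"dr":[0,0,0],"dp":[0,0,-0.005],"grip":0},{"dr":[0,0,0],"dp":[0,0,-0.005],"grip":0},{"dr":[0,0,0],"dp":[0,0,0],"grip":0}]'
python3 -m inch '[{"dr":[0,0,0],"dp":[0,0,-0.005],"grip":0},{"dr":[0,0,0],"dp":[0,0,-0.005],"grip":0},{"dr":[0,0,0],"dp":[0,0,0],"grip":0}]'
```

```text
t: 26.4
tcp_pos: [0.5814, 0.1476, 0.0619]
ee_rot: [0.755, 0.656, 0.001, 0.0]
ft_force: [0.4, -0.0, 0.2]
gripper_width: -0.0003
t: 26.9
tcp_pos: [0.5811, 0.1479, 0.0488]
ee_rot: [0.755, 0.656, 0.0, 0.0]
ft_force: [-0.2, 0.4, 2.8]
gripper_width: 0.0003
t: 27.28
tcp_pos: [0.5811, 0.1478, 0.0405]
ee_rot: [0.755, 0.656, 0.0, 0.0]
ft_force: [-0.5, -0.8, 4.1]
gripper_width: -0.0
```

```bash
python3 -m inch '[{"dr":[0,0,0],"dp":[0,0,-0.005],"grip":0},{"dr":[0,0,0],"dp":[0,0,-0.005],"grip":0},{"dr":[0,0,0],"dp":[0,0,0],"grip":0}]'
python3 -m inch '[{"dr":[0,0,0],"dp":[0,0,-0.004],"grip":0},{"dr":[0,0,0],"dp":[0,0,-0.003],"grip":0},{"dr":[0,0,0],"dp":[0,0,0],"grip":0}]'
python3 -m inch '[{"dr":[0,0,0],"dp":[0,0,-0.002],"grip":0},{"dr":[0,0,0],"dp":[0,0,0],"grip":0}]'
```

```text
t: 27.65
tcp_pos: [0.5811, 0.1477, 0.0327]
ee_rot: [0.755, 0.656, 0.0, 0.0]
ft_force: [0.1, -3.4, 6.4]
gripper_width: 0.0
t: 28.02
tcp_pos: [0.581, 0.1473, 0.0273]
ee_rot: [0.755, 0.656, -0.0, 0.0]
ft_force: [-1.1, -5.2, 7.6]
gripper_width: -0.0001
t: 28.28
tcp_pos: [0.581, 0.1472, 0.0258]
ee_rot: [0.755, 0.656, -0.0, 0.0]
ft_force: [-0.4, -5.7, 7.8]
gripper_width: 0.0001
```

```bash
python3 -m inch '[{"dr":[0,0,0],"dp":[0,0,-0.002],"grip":0},{"dr":[0,0,0],"dp":[0,0,0],"grip":0}]'
python3 -m inch '[{"dr":[0,0,0],"dp":[0,0,-0.002],"grip":0},{"dr":[0,0,0],"dp":[0,0,0],"grip":0}]'
```

```text
t: 28.52
tcp_pos: [0.5809, 0.147, 0.0242]
ee_rot: [0.755, 0.656, -0.0, 0.0]
ft_force: [-0.9, -5.3, 8.8]
gripper_width: 0.0003
t: 28.78
tcp_pos: [0.581, 0.147, 0.0235]
ee_rot: [0.755, 0.656, -0.0, 0.0]
ft_force: [-2.9, -7.6, 16.1]
gripper_width: 0.0003
```

```bash
python3 -m inch '[{"dr":[0,0,0],"dp":[0,0,-0.002],"grip":0},{"dr":[0,0,0],"dp":[0,0,0],"grip":0}]'
```

```text
t: 29.02
tcp_pos: [0.5811, 0.147, 0.0231]
ee_rot: [0.755, 0.656, -0.0, 0.0]
ft_force: [-6.7, -8.0, 29.9]
gripper_width: 0.0004
```

The treadle is hard on its stop: 16→30 N with no further travel. I let it come back up smoothly.

```bash
python3 -m inch '[{"dr":[0,0,0],"dp":[0,0,0.004],"grip":0},{"dr":[0,0,0],"dp":[0,0,0.008],"grip":0},{"dr":[0,0,0],"dp":[0,0,0.008],"grip":0},{"dr":[0,0,0],"dp":[0,0,0.008],"grip":0},{"dr":[0,0,0],"dp":[0,0,0.008],"grip":0}]'
python3 -m inch '[{"dr":[0,0,0],"dp":[0,0,0.02],"grip":0},{"dr":[0,0,0],"dp":[0,0,0.07],"grip":0},{"dr":[0,0,0],"dp":[0,0,0.07],"grip":0},{"dr":[0,0,0],"dp":[-0.05,-0.06,0.03],"grip":0},{"dr":[0,0,0],"dp":[-0.05,-0.06,0],"grip":0}]'
python3 -m inch '[{"dr":[0,0,0],"dp":[-0.05,-0.06,0],"grip":0},{"dr":[0,0,0],"dp":[-0.03,-0.06,0],"grip":0},{"dr":[0,0,0],"dp":[0,-0.06,0],"grip":0},{"dr":[0,0,0],"dp":[0,0,0],"grip":0}]'
python3 - <<'E'
from h import *
st()
a=read_camera('top');
for g in('gauge_center','treadle_pad'):
  for x in lm('top',g):
    if x[1][0]>.4: print('top',g,*x)
b=read_camera('side')
for g in('gauge_center','treadle_pad'):
  for x in lm('side',g):
    if x[1][0]>.4: print('side',g,*x)
f=lambda im,x0,y0,w,h,s:cv2.resize(im[y0:y0+h,x0:x0+w],None,fx=s,fy=s,interpolation=cv2.INTER_CUBIC)
o=np.hstack([f(a,180,140,80,80,5),f(b,300,110,80,80,5)])
cv2.imwrite('pics/m.png',np.clip(o.astype(float)*1.4,0,255).astype(np.uint8)[:,:,::-1])
E
```

```text
t: 29.65
tcp_pos: [0.5808, 0.1481, 0.0497]
ee_rot: [0.755, 0.656, -0.0, -0.0]
ft_force: [0.4, 2.4, 1.0]
gripper_width: 0.0001
t: 30.28
tcp_pos: [0.5038, 0.0542, 0.2024]
ee_rot: [0.754, 0.657, 0.002, 0.001]
ft_force: [-0.3, -2.0, -1.2]
gripper_width: -0.0001
t: 30.78
tcp_pos: [0.4389, -0.0916, 0.2005]
ee_rot: [0.756, 0.654, -0.0, 0.0]
ft_force: [0.5, 0.4, 0.6]
gripper_width: 0.0001
t 30.77 tcp [ 0.4389 -0.0916  0.2005] rot [ 0.756  0.654 -0.     0.   ] F [0.5 0.4 0.6] w 0.1 q [-0.23  0.21  2.03 -0.    0.9  -1.66]
top gauge_center 0.54 [0.4765 0.1622 0.041 ] [219. 193.]
top treadle_pad 0.65 [ 4.800e-01  1.872e-01 -2.000e-04] [213. 193.]
top treadle_pad 0.58 [0.5801 0.1449 0.0484] [224. 160.]
side gauge_center 0.52 [0.4767 0.1595 0.0434] [338. 157.]
side treadle_pad 0.67 [0.5801 0.151  0.0492] [366. 160.]
```

View pics/m.png

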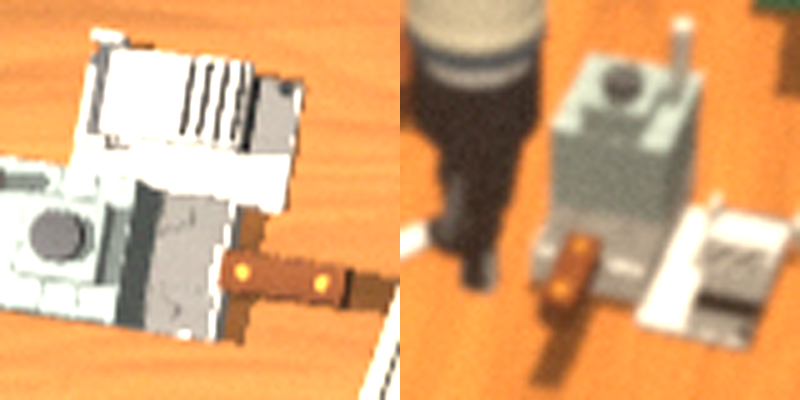

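The treadle is back up, and the handle is unchanged at crop (222–350, 250–300). I hand in.

```bash
python3 -c "
from rig import *
print(hand_in())"
```

```text
the job is handed in; nothing more can be done
None
```

The job is done and handed in at about 31 s of robot time.

**What I did:**
- I drew the gauge out of the rack by its blade, laid it flat on the bench by feel (contact at 3.7 N) and let go.
- I took it again by the handle and slid the blade along the bed into the slot. It went solid at an estimated depth of about 66 mm: 5, 12, then 19 N with no further motion. I eased off and released it.
- I pressed the treadle to its stop, which went solid at about 30 N after about 25 mm of tool travel, and let it rise.

**Last checks:**
- **Gauge:** the pictures before and after the treadle press show it unmoved on the slot line. Its centre is about 29 mm in front of the mouth, which agrees with the felt depth.
- **Treadle:** both cameras put the pad back at about 48–49 mm.
- **Arm:** it stands clear and touches nothing.

**What failed or is less certain:**
- My first blade grip, at 90 N, made the fingertips splay, so I opened and took the blade again at 40 N.
- The gauge's heading changed by about 2.5° by the time it lay on the bench.
- In the last picture the top-camera network also gave a false second "treadle_pad", at the press origin.
- The back stop is out of sight, so that it is fully home rests only on the felt force and depth, and I had no view of it after letting go.

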